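# Scan a sample tube and rack it

## Robot

A 7-joint arm with a two-finger parallel gripper is mounted at the origin on the work surface. World frame = base frame: x ahead of the robot, y to its left, z up, the work surface at z = 0. Lengths are in m, angles in rad, forces in N, time in s.
With the tool pointing down it reaches from about 0.425 to 0.925 m from the base axis. Payload 6.8 kg.
Tool frame: the origin (TCP) lies at the very end of the fingers, on their centre line; the grasp point (between the pads) lies 19 mm behind it (grip_point_offset is the distance from the TCP to the grasp point, in m); z points along the fingers, y is the line along which they close (so a half turn about z gives the same grasp; the last joint's range is limited). The gripper opens to 85 mm and grips with 20 to 120 N. Pads are 22 mm wide; open, the fingers measure 114 mm over their backs; the gripper's body (76 mm by 85 mm) begins 54 mm behind the grasp point. The pads swing forward as they close: fully open they stand 13 mm farther back than shut.
Start: joints at [-1.326, 0.477, 0.022, 1.555, -0.011, 1.109, -0.083], TCP at [0.233, 0.633, 0.231] pointing down, gripper open.
Joint ranges: [-2.96, 2.96], [-0.34, 2.1], [-1.41, 1.46], [0.24, 2.44], [-1.37, 4.51], [0.17, 1.92], [-2.96, 2.96]. Speed limits (rad/s): [2.39, 2.39, 3.14, 3.14, 3.14, 3.14, 3.14].

## Interface

Orientations are given as a unit quaternion [w, x, y, z].
In Python, from station import * gives the robot as it stands.
- The arm moves only by the tool carry_out, never from a script. Its argument "rows" is text: rows parted by semicolons, each of 4 numbers parted by spaces: the shift along the world's x, y, z in mm, then the turn about the world's z in degrees. In form: dx dy dz yaw; .... A call has 1 to 10 rows; each row shifts and turns the commanded pose from where the row before left it; what a row does not reach is not made up. A row lasts 1/8 s, in which the tool goes at most 62.5 mm and 10.7 degrees, less where a joint would pass 70% of its speed; a pose out of reach is approached as far as the arm can. A call is refused whole if a number of a shift passes 62.5 or a number of a turn 10.7, either way. A call with a gripper value outside its range is refused whole. "claw" is the finger opening in mm, from 0 to 85.4, set as the call begins (left out, the last holds). The fingers move at their own pace and stop on an object; "force" is the grip in N (left out, the last holds). Time passes only in rows, so rows that do not move let the fingers close. It gives the time, the measured TCP pose, the force, the opening and the grip force at its end, in the units of the state.
- get_obs(): the state, without advancing time (a new reading comes with each control period).
- read_camera(name): name is "side" or "top"; returns a dict with "img" (400x640x3 uint8, blue, green, red), "fov_y" (degrees; the focal length in pixels is half the picture's height over the tangent of half this angle, whatever the lens; pixels are square), "cx", "cy" (the principal point, pixels), "world_to_cam" (4x4, takes a point from world to camera coordinates). Camera axes: x right, y up, looking along -z (the intrinsics and any distortion apply to the point x, -y, -z); pixel columns grow to the right and rows downward; lengths in m; the calibration is good to about 2 mm. A picture is of the moment at which its call begins. There is no depth.
- hand_in(): hands the job in; it is judged then, once.
Trained networks look in the newest picture that a camera, given by its name, has taken for a name from the list of things; names that differ only in an ending like _2 or _b are one class to them, and where a whole thing is asked for, a point or a joint stands for the part that bears it (a point fixed in the world has none). Each returns a list of dicts, best first, with "confidence" (0 to 1); they miss things now and then, are a little off and sometimes report something else, mostly with a low value. They report only what shows in the picture. A call takes as long as a camera call. They do not tell look-alikes from the thing itself.
- recognise(camera, thing): "centre" ([column, row] in pixels, amid what is visible of it).
- outline_of(camera, thing): "pixels" (400x640 bool, what is visible of it) and "centre" ([column, row] in pixels, amid what is visible of it).
- place_of(camera, thing): "centre" ([column, row] in pixels: a listed point, or the origin of a listed thing).
The state is a dict: "t": time; "q": joint angles; "joint_vel": joint speeds; "joint_torque": joint torques, N m; "eef_pos": TCP position; "tool_rot": TCP orientation; "contact_force": force on the tool from outside, world axes, zero at the start; "torque": the same for the moment, N m; "gripper_width": opening from 0.0 (shut) to 1.0 (fully open); "grasp_force": force on a finger pad.
Only numpy, scipy, OpenCV 4.12 (cv2) and the standard library are available. Lean on these libraries where they do the work, as an engineer would, in place of code of your own. Each camera call takes 0.05 s, during which the arm holds its last target. There are 200 camera calls.

## Task

Check in the tall sample tube: take the barcode scanner from its mat, aim its window square-on at the middle of the barcode label of the tall tube in the reading stand from about 8 cm away, and hold it steady there for two seconds. Lay the scanner back flat on its mat, then move the tall tube into a free hole of the rack, upright and fully down. Set both down gently without dropping them, and leave the short tubes, the flask and the timer where they are.

Things in the scene. Friction and masses are not known exactly. Their poses are not given: they have to be found in the camera images.
- scanner: Loose T-shaped barcode scanner, grey plastic, 175 mm long, 180 g, on the mat. Origin: centre of the underside, z up; x runs along it to the head, which points roughly to the robot at the start. Handle: x -90 to +30 mm, 34 mm wide (y) and high, balance near x = 0. Head: x +30 to +85 mm, 72 mm wide, 36 mm high, dark window in its end face; it reads straight ahead along +x.
- scanner_window (a point): Centre of the scanner's window, on the head's end face (x +85, y 0, z +18 mm of the scanner); same axes as the scanner, reads along +x. A reading works at 40 to 120 mm, best at 80 mm.
- scanner_grip (a point): A good grip point on the scanner's handle (x -8, y 0, z +22 mm of the scanner): fingers close along the scanner's y, 34 mm wide.
- mat: Black rubber scanner mat, fixed, 220 x 140 x 6 mm (x, y, z), lying on the counter either left or right of the robot. Origin at the centre of its underside, z up; its top is 6 mm up. The scanner lies along the mat's x axis.
- tube: The tall loose sample tube: clear, diameter 25 mm, white cap (diameter 30, height 24 mm), 140 mm tall in all, 60 g, flat foot 16 mm wide with a bevel. Starts upright in the reading stand, foot 8 mm above the counter. Origin at the centre of its foot, z up; its barcode label (white, dark bars, 25 mm round the tube by 60 mm tall) is on its +x side.
- label (a point): Centre of the barcode label on the tall tube's surface (13 mm from the tube's axis on its +x side, 77 mm above its foot); axes as the tube: x points straight out of the label.
- tube_cap (a point): Middle of the tall tube's cap, on its axis, 128 mm above the foot: grip here, 30 mm wide.
- stand: Fixed reading stand: dark base 90 x 90 x 8 mm, aluminium socket block 60 x 60 mm, top at 46 mm, 29 mm square hole (floor at 8 mm), upright back plate 80 mm wide, 95 mm high, 5 mm thick along its -x edge. Origin at the centre of the underside. The tube's label looks to the open side (+x, away from the back plate and the robot) within 10 degrees.
- rack: Fixed tube rack, 220 x 80 mm, 54 mm high: black base with a white top plate on four posts, four 29 mm square holes in a row along its x axis, 50 mm apart. Origin at the centre of the underside, z up. A tube fully down stands on the floor 10 mm above the counter. It stands on the other side of the robot from the mat.
- rack_hole0 (a point): Centre of rack hole 0 on its floor (rack x -75 mm, z 10 mm; mouth at z 54 mm). Occupied by a short tube.
- rack_hole1 (a point): Centre of rack hole 1 on its floor (rack x -25 mm). Free.
- rack_hole2 (a point): Centre of rack hole 2 on its floor (rack x +25 mm). Occupied by a short tube.
- rack_hole3 (a point): Centre of rack hole 3 on its floor (rack x +75 mm). Free.
- short_tube1: Bystander: short tube, 85 mm tall, diameter 25 mm, white cap of diameter 30 mm, in rack hole 0; its top is 95 mm above the counter. Origin at its foot.
- short_tube2: Bystander: the same short tube in rack hole 2.
- flask: Bystander: white transport flask with a green band, diameter 84 mm, 170 mm tall, on the counter at one far corner. Origin at its foot.
- timer: Bystander: black lab timer with keys, 110 x 70 x 18 mm, lying at the other far corner. Origin at the centre of its underside.
Not all that is in view belongs to the job. What is meant by the rack is not yellow, and is the larger of those in its own colour.

How it is judged:
By the outcome, as a careful person would: the job done as asked, in the order asked, and still so for the second after the job is handed in, with the robot touching nothing.
It also fails if it takes over 72 s, if anything falls off the work surface, if the arm or the gripper's body presses on something with over 40 N, if the wrist force passes 120 N, or if a joint passes its speed limit or range.

## Working session

There is one attempt and no reset: what is moved stays moved. The work goes in short steps, Python scripts to look and compute and a tool call to move; the robot and the scene stay as the last step left them, time stands still between calls to the robot, and variables do not carry over. Pictures are saved under pics/ and viewed, at most 10 in all, crops included, and the job is handed in when it is done.

Besides the shell and the picture viewer there is one more tool, called by a JSON object that holds its "name" and its "arguments". carry_out: Moves the arm, as the interface text tells. Its arguments: {"type":"object","properties":{"rows":{"type":"string"},"claw":{"type":"number"},"force":{"type":"number"}},"required":["rows"]}

```bash
mkdir -p pics; ls; python3 - <<'E'
from station import *
import cv2
o=get_obs();print(o)
for n in("side","top"):
    c=read_camera(n);cv2.imwrite(f"pics/{n}0.png",c["img"]);print(n,c["fov_y"],c["cx"],c["cy"],[k for k in c]);print(c["world_to_cam"])
    for t in["scanner_window","scanner_grip","scanner","mat","tube","label","tube_cap","stand","rack","rack_hole1","rack_hole3","short_tube1","flask","timer"]:
        print(t,[(d["centre"],round(d["confidence"],2)) for d in place_of(n,t)][:4])
E
```

```text
pics
{'t': 0.0, 'q': array([-1.3261281 ,  0.47778492,  0.02234191,  1.5564484 , -0.01150755,
        1.10927346, -0.08311507]), 'joint_vel': array([-4.89304084e-04,  1.63878557e-03,  7.42659791e-04, -4.61140217e-05,
        5.60445884e-04,  4.15221214e-04,  1.19144633e-03]), 'joint_torque': array([-1.10190049e-03, -5.96434808e+01,  1.60742797e+00, -2.81206638e+01,
        1.24648085e-02,  9.30065929e-03, -2.45097971e-05]), 'eef_pos': array([0.23302173, 0.63288278, 0.23033721]), 'tool_rot': array([-9.40789659e-05,  1.75470256e-01,  9.84484328e-01, -8.88027141e-04]), 'contact_force': array([ 0.68926923, -1.17781532,  0.14946205]), 'torque': array([-0.03197616, -0.04099305, -0.01675991]), 'grasp_force': 0.0, 'gripper_width': 1.0029556031473443}
side 54.947772276485914 320.2705448852697 200.58668949336507 ['img', 'fov_y', 'cx', 'cy', 'world_to_cam']
[[-0.9603365  -0.27827781 -0.01775587  0.54672881]
 [ 0.14106084 -0.53975492  0.82991955 -0.13027547]
 [-0.24053202  0.79449738  0.55760045 -1.09294903]
 [ 0.          0.          0.          1.        ]]
scanner_window [([396.4, 165.6], 0.94
[... 1117 characters left out ...]
p [([438.5, 218.7], 0.61)]
scanner [([435.8, 219.2], 0.93)]
mat [([435.6, 221.9], 0.95)]
tube [([352.2, 220.4], 0.66)]
label [([355.3, 214.9], 0.6)]
tube_cap [([352.5, 218.7], 0.38)]
stand [([349.7, 218.1], 0.7), ([248.4, 253.5], 0.45)]
rack [([194.2, 248.5], 0.95), ([241.3, 233.8], 0.91), ([297.2, 173.4], 0.79), ([349.8, 220.6], 0.49)]
rack_hole1 [([193.1, 232.6], 0.97), ([288.5, 193.1], 0.87), ([238.6, 210.3], 0.82), ([189.5, 241.4], 0.81)]
rack_hole3 [([193.1, 232.6], 0.97), ([288.5, 193.1], 0.87), ([238.6, 210.3], 0.82), ([189.5, 241.4], 0.81)]
short_tube1 [([249.5, 253.7], 0.56), ([244.6, 224.1], 0.56)]
flask [([239.3, 153.4], 0.78)]
timer [([430.8, 149.1], 0.77), ([250.1, 253.9], 0.6)]
```

```bash
python3 - <<'E'
import cv2
s=cv2.imread("pics/side0.png");t=cv2.imread("pics/top0.png")
cv2.imwrite("pics/s1.png",cv2.resize(s[130:390,180:480],(692,600),interpolation=cv2.INTER_CUBIC))
cv2.imwrite("pics/t1.png",cv2.resize(t[120:320,160:480],(800,500),interpolation=cv2.INTER_CUBIC))
E
```

```text
(no output)
```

View pics/s1.png

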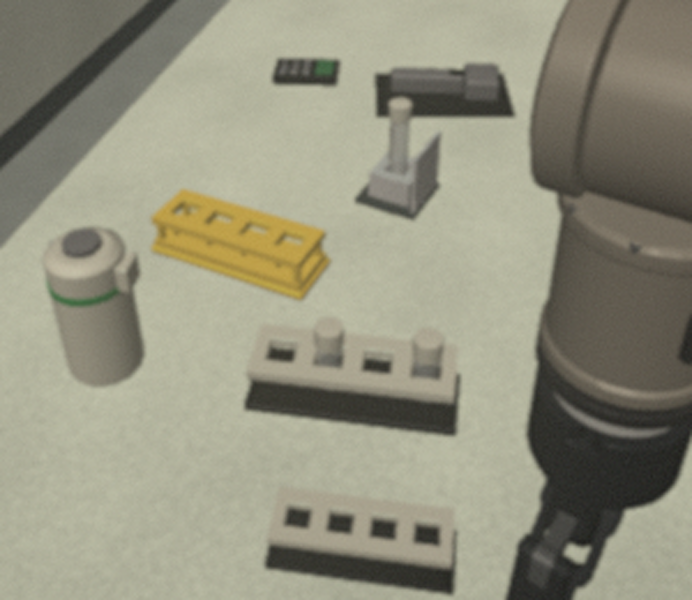

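View pics/t1.png

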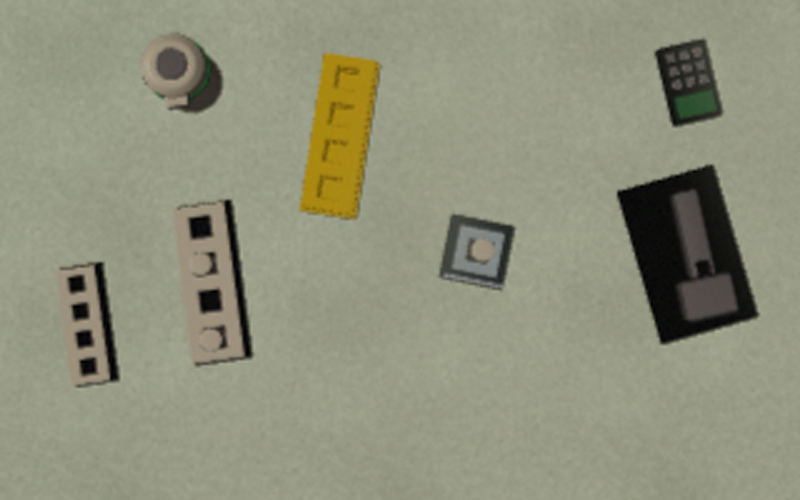

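The side crop shows, left to right: flask, yellow rack, the large white rack (around px 330,300 in the original, holes 0 and 2 holding short tubes), a small white decoy rack in front, and the stand with the tube (350,190). The scanner is on its mat (373,168). In the top view the large white rack is at (244,233), the stand at (351,221) and the scanner at (438,220).

```bash
cat >h.py <<'E'
from station import *
import numpy as np, cv2
from scipy.optimize import least_squares
_c={}
def cam(n):
    c=read_camera(n);_c[n]=c;return c
def proj(n,P):
    c=_c[n];P=np.atleast_2d(P);p=P@c["world_to_cam"][:3,:3].T+c["world_to_cam"][:3,3]
    f=200/np.tan(np.radians(c["fov_y"])/2)
    return np.c_[c["cx"]+f*p[:,0]/-p[:,2],c["cy"]-f*p[:,1]/-p[:,2]]
def tri(a,b):
    r=least_squares(lambda P:np.r_[proj("side",P)[0]-a,proj("top",P)[0]-b],[.6,0,.1])
    return r.x.round(4),r.fun.round(2)
def atz(n,px,z):
    return np.r_[least_squares(lambda q:proj(n,[q[0],q[1],z])[0]-px,[.6,0]).x,z]
E
python3 - <<'E'
from h import *
s=cam("side");t=cam("top")
for k in("side","top"):
    w=_c=__import__("h")._c[k]["world_to_cam"];print(k,-w[:3,:3].T@w[:3,3])
for n,th in(("scanner_window",)*2,("scanner_grip",)*2,("scanner","scanner"),("mat","mat"),("tube","tube"),("label","label"),("tube_cap","tube_cap"),("stand","stand")):
    a=place_of("side",n);b=place_of("top",n)
    if a and b: print(n,*tri(a[0]["centre"],b[0]["centre"]))
# rack candidates
print("rack",*tri([333.3,300.2],[241.3,233.8])); print("flask",*tri([225.1,283.6],[239.3,153.4]))
# rack holes by top picture (dark blobs in white), at z=54mm
g=cv2.cvtColor(t["img"],cv2.COLOR_BGR2GRAY)
for n in("scanner","mat","stand","tube","rack"):
  for o in outline_of("top",n)[:3]:
    m=o["pixels"].astype(np.uint8);print(n,round(o["confidence"],2),np.round(o["centre"],1),m.sum(),cv2.minAreaRect(cv2.findNonZero(m)))
cv2.imwrite("pics/tz.png",np.hstack([cv2.resize(s["img"][160:225,325:385],(480,520),interpolation=cv2.INTER_CUBIC),cv2.resize(t["img"][200:240,330:370],(320,320),interpolation=cv2.INTER_CUBIC).copy() if 0 else cv2.copyMakeBorder(cv2.resize(t["img"][200:240,330:370],(320,320),interpolation=cv2.INTER_CUBIC),0,200,0,0,0)]))
E
```

```text
side [0.28053116 0.95017081 0.72725468]
top [0.44405798 0.0589685  1.77022772]
scanner_grip [ 0.4707 -0.3451  0.0079] [ 0.04  0.   -0.01 -0.04]
scanner [ 0.4615 -0.3349 -0.003 ] [ 0.81  0.03 -0.13 -0.73]
mat [ 0.4661 -0.3361 -0.0166] [ 0.77  0.03 -0.13 -0.69]
tube [ 0.4742 -0.0563 -0.0049] [-1.2  -0.05  0.27  1.25]
label [ 0.4802 -0.0594  0.0877] [-2.   -0.09  0.46  2.05]
tube_cap [ 0.4764 -0.0417  0.1411] [-0.99 -0.04  0.23  1.02]
stand [ 0.4742 -0.028   0.0211] [ 0.06  0.   -0.01 -0.06]
rack [0.4386 0.3369 0.0134] [ 0.1   0.   -0.04 -0.14]
flask [ 0.7236  0.3426 -0.0026] [ 1.18  0.09 -0.7  -1.45]
scanner 0.63 [439.2 227.4] 780 ((441.368896484375, 221.0574188232422), (51.605377197265625, 23.720361709594727), 84.80557250976562)
mat 0.64 [346.2 219.6] 646 ((350.9615478515625, 220.1923370361328), (27.064023971557617, 27.064023971557617), 11.309932708740234)
mat 0.58 [429.9 219.5] 1899 ((434.8578186035156, 221.6926727294922), (65.4195327758789, 41.473880767822266), 73.3007583618164)
stand 0.81 [346.4 220.8] 621 ((350.55767822265625, 220.71153259277344), (26.475679397583008, 26.671794891357422), 11.309932708740234)
stand 0.28 [430.  221.8] 1810 ((434.3441467285156, 221.8188018798828), (64.18881225585938, 41.04160690307617), 73.53998565673828)
rack 0.91 [193.5 252.6] 968 ((195.31597900390625, 249.58921813964844), (49.105777740478516, 20.73737907409668), 82.56858825683594)
rack 0.79 [243.4 233.3] 1341 ((244.69224548339844, 232.6226806640625), (63.503868103027344, 24.50697898864746), 82.303955078125)
rack 0.37 [439.6 229.5] 801 ((437.8585205078125, 221.7547149658203), (53.570613861083984, 22.939210891723633), 74.05460357666016)
```

View pics/tz.png

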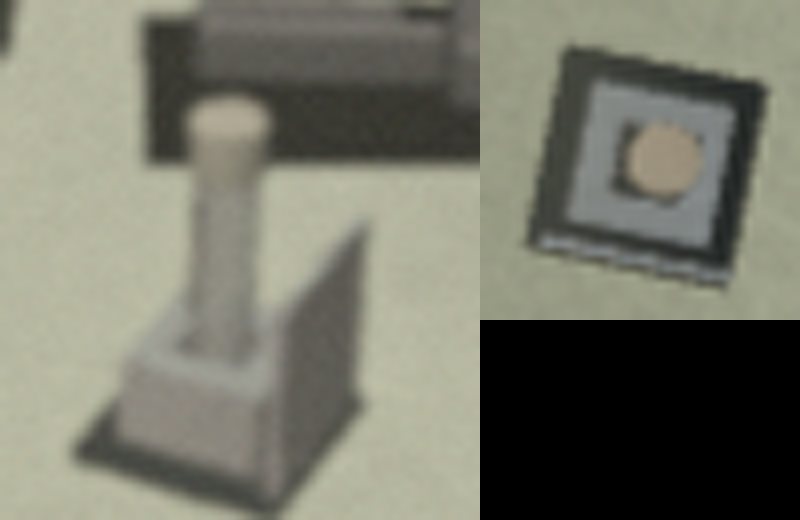

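The zoom shows the tube upright in the socket. The cap is at about (353,174) in the side view and (353,219.5) in the top view, and the stand's open side points up and slightly right. The label itself can't be resolved. Next I fit models of the objects to both views.

```bash
cat >>h.py <<'E'
def box(x0,x1,y0,y1,z0,z1): return np.array([[x,y,z] for x in(x0,x1) for y in(y0,y1) for z in(z0,z1)])/1000
S=8
def render(n,parts,p,roi):
    x,y,z,yaw=p;c,s=np.cos(yaw),np.sin(yaw);R=np.array([[c,-s,0],[s,c,0],[0,0,1]])
    x0,y0,x1,y1=roi;m=np.zeros(((y1-y0)*S,(x1-x0)*S),np.float32)
    for b in parts:
        q=(proj(n,b@R.T+[x,y,z])-[x0,y0]+.5)*S-.5
        cv2.fillConvexPoly(m,cv2.convexHull(np.round(q*16).astype(np.int32)),1,shift=4)
    return cv2.resize(m,(x1-x0,y1-y0),interpolation=cv2.INTER_AREA)
def fit(parts,masks,rois,p0,fixz=False):
    from scipy.optimize import minimize
    def f(d):
        p=[p0[0]+d[0]/1e3,p0[1]+d[1]/1e3,p0[2]+(0 if fixz else d[3]/1e3),p0[3]+d[2]/100]
        return sum(np.abs(cv2.GaussianBlur(render(n,parts,p,rois[n])-masks[n],(0,0),1)).sum() for n in masks)
    k=3 if fixz else 4
    r=minimize(f,np.zeros(k),method="Nelder-Mead",options=dict(initial_simplex=np.vstack([np.zeros(k),8*np.eye(k)]),xatol=.02,fatol=.01,maxiter=600))
    d=r.x;return np.array([p0[0]+d[0]/1e3,p0[1]+d[1]/1e3,p0[2]+(0 if fixz else d[3]/1e3),p0[3]+d[2]/100]),r.fun
SC=[box(-90,30,-17,17,0,34),box(30,85,-36,36,0,36)]
E
cat >m1.py <<'E'
from h import *
cam("side");cam("top")
import h
G={n:cv2.cvtColor(h._c[n]["img"],cv2.COLOR_BGR2GRAY) for n in("side","top")}
roi={"top":(400,180,470,265),"side":(340,150,405,182)}
for n,(x0,y0,x1,y1) in roi.items():
    g=G[n][y0:y1,x0:x1];print(n);print(g[::6,::5])
x0,y0,x1,y1=180,195,265,270
g=G["top"][195:270,220:265];print(g[::5,::3])
E
python3 m1.py
```

```text
top
[[158 155 151 154 156 150 154 152 146 150 152 150 148 150]
 [146 151 157 149 149 151 146 153 140  97 154 153 151 152]
 [157 148 148 150 114  14  16  17  19  26 151 152 148 151]
 [151 151   9   9   9  12  77  78  16  23 157 155 148 151]
 [152 152  10  10  12  13  57  79  45  22  71 157 154 152]
 [154 152  82  12  14  13  27  79  71  17  23 152 153 151]
 [151 156 148  13  11   9  10  81  75  14  20 152 153 150]
 [155 149 155  11  13  11  11  73  78  14  18  38 152 155]
 [154 156 148 129  13  10  12  46  13  56  22  20 152 154]
 [145 150 151 148   9  10  29  78  78  77  76  17 142 151]
 [143 151 146 150  13  11  12  78  79  78  76  16  18 155]
 [147 149 151 150 131  12  12  75  73  44  20  14  23 154]
 [148 151 149 148 149  12  13   8  24 114 155 152 154 153]
 [151 149 146 154 152 155 156 156 155 159 158 156 154 153]
 [155 154 158 151 155 151 157 153 156 155 156 156 155 157]]
side
[[179 178 180 178 180 182 183 181 179 180 179 175 175]
 [180 177 181 183 180 182 183 182 182 172 176 179 178]
 [181  97 104 112 111 112 110  93  71 105 102  93 179]
 [180  58  78  86  88  88  88  90  78  9
[... 371 characters left out ...]
4 155]
 [146 155 152 156 146 138  78 102 141 147 136   7 157 157 156]
 [152 153 154 157 146 147 137 138 125 146 146   8 156 154 158]
 [147 156 152 153 145 149 148 145 105 145 147  19  99 157 155]
 [149 151 153 159 151 147 110 107 143 146 146  86  73 158 155]
 [151 154 152 152 150 147 144 132 124 102 147 130  20 155 154]
 [150 151 152 154 149 145 141   9  13  21 147 147   8 161 157]
 [152 153 154 152 153 145 145 102 144 145 146 147  12 145 158]
 [155 153 151 152 152 146 146 136 131 104 134 146  49  83 156]
 [159 154 151 152 156 149 146 150 146 141  91 146 124  32 158]
 [159 157 156 160 157 154 146 143 135 146 147 146 135   9 156]
 [151 154 160 160 160 159  82  78  98 135 153 158 155 151 153]]
```

```bash
cat >m2.py <<'E'
from h import *
import h
cam("side");cam("top")
I={n:h._c[n]["img"].astype(np.float32) for n in("side","top")}
G={n:I[n].mean(2) for n in I}
roi={"top":(400,180,470,265),"side":(340,150,405,190)}
x0,y0,x1,y1=roi["top"];g=G["top"][y0:y1,x0:x1]
dark=cv2.erode(cv2.morphologyEx((g<115).astype(np.uint8),cv2.MORPH_CLOSE,np.ones((9,9))),np.ones((5,5)))
mt=np.clip((g-14)/60,0,1)*dark
x0,y0,x1,y1=roi["side"];g=G["side"][y0:y1,x0:x1]
ms=cv2.morphologyEx(((g>70)&(g<135)).astype(np.uint8),cv2.MORPH_OPEN,np.ones((3,3))).astype(np.float32)
ms[26:]=0
p0=[.47,-.34,.006,np.radians(191)]
for nm,M,fz in(("top",{"top":mt},True),("both",{"top":mt,"side":ms},False)):
    p,f=fit(SC,M,roi,p0,fz);print("scanner",nm,p.round(4),np.degrees(p[3]).round(2),round(f,1))
roi2={"top":(395,180,475,265)};x0,y0,x1,y1=roi2["top"];g=G["top"][y0:y1,x0:x1]
mm=cv2.morphologyEx((g<90).astype(np.uint8),cv2.MORPH_CLOSE,np.ones((9,9))).astype(np.float32)
p,f=fit([box(-110,110,-70,70,0,6)],{"top":mm},roi2,[.47,-.34,0,np.radians(194)],True);print("mat",p.round(4),np.degrees(p[3]).round(2),round(f,1))
roi3={"top":(325,195,375,245)};x0,y0,x1,y1=roi3["top"];im=I["top"][y0:y1,x0:x1]
d=im-np.median(im[:8].reshape(-1,3),0);ml=np.abs(d).sum(2);mk=cv2.morphologyEx((ml>60).astype(np.uint8),cv2.MORPH_CLOSE,np.ones((5,5))).astype(np.float32)
p,f=fit([box(-45,45,-45,45,0,8),box(-30,30,-30,30,0,46),box(-45,-40,-40,40,0,95)],{"top":mk},roi3,[.474,-.05,0,np.radians(-12)],True);print("stand",p.round(4),np.degrees(p[3]).round(2),round(f,1))
def cen(n,c,r,w):
    c=np.array(c);
    for _ in range(5):
        a=np.round(c-r).astype(int);b=np.round(c+r).astype(int);ww=w[a[1]:b[1]+1,a[0]:b[0]+1];yy,xx=np.mgrid[a[1]:b[1]+1,a[0]:b[0]+1];c=np.array([(ww*xx).sum(),(ww*yy).sum()])/ww.sum()
    return c
w=np.clip((130-G["top"])/110,0,1)
H={}
for k,c in((3,(240,210.4)),(1,(243.6,240))):
    q=cen("top",c,np.array([7,7]),w);H[k]=atz("top",q,.054);print("hole",k,q.round(2),H[k].round(4))
    m=w[int(q[1])-8:int(q[1])+9,int(q[0])-8:int(q[0])+9].sum();print(" dark px",m.round(1))
d=H[3]-H[1];print("rack yaw",np.degrees(np.arctan2(d[1],d[0])),np.linalg.norm(d))
ws=np.clip((150-G["side"])/110,0,1)
for k,c in((3,(302.2,281.7)),(1,(343.4,286.5))):
    q=cen("side",c,np.array([8,6]),ws);print("side hole",k,q.round(2),tri(q,cen("top",(240,210.4) if k==3 else (243.6,240),np.array([7,7]),w)))
# tube cap: redness
for n,c,r in(("top",(352.9,219.5),np.array([6,6])),("side",(353.5,174),np.array([6,4]))):
    rb=np.clip(I[n][...,2]-I[n][...,0]-(10 if n=="top" else 18),0,40); print(n,rb[int(c[1])-7:int(c[1])+8,int(c[0])-7:int(c[0])+8].astype(int) if 1 else "")
E
python3 m2.py
```

```text
scanner top [ 0.4608 -0.3418  0.006   3.3254] 190.53 192.8
scanner both [ 0.4608 -0.3432  0.      3.3221] 190.34 321.8
mat [ 0.462  -0.3295  0.      3.3924] 194.37 33.2
stand [ 0.4734 -0.0392  0.     -0.2289] -13.11 75.7
hole 3 [239.7 210.4] [0.5169 0.3341 0.054 ]
 dark px 74.6
hole 1 [243.63 239.85] [0.4178 0.323  0.054 ]
 dark px 73.2
rack yaw 6.349054479423435 0.09975015266619318
side hole 3 [301.32 282.98] (array([0.5181, 0.3353, 0.0484]), array([ 0.22,  0.01, -0.09, -0.29]))
side hole 1 [342.95 287.85] (array([0.4183, 0.3241, 0.0481]), array([ 0.14,  0.01, -0.05, -0.19]))
top [[ 0  0  0  0  0  0  0  0  0  0  0  0  0  0  0]
 [ 0  0  0  0  0  0  0  0  0  0  0  0  0  0  0]
 [ 0  0  0  0  0  0  0  0  0  0  0  0  0  0  0]
 [ 0  0  0  0  0  0  1  8  5  0  0  0  0  0  0]
 [ 0  0  0  0  1 12 20 19 21 21 13  0  0  0  0]
 [ 0  0  0  0 11 22 20 20 21 20 21 16  0  0  0]
 [ 0  0  0  6 19 20 21 20 20 20 21 18  3  0  0]
 [ 0  0  0  8 21 21 21 21 22 20 21 20  9  0  0]
 [ 0  0  0  9 20 20 20 21 19 21 19 20  9  0  0]
 [ 0  0  0  9 20 18 21 21 20 19 20 17  1  0  0]
 [ 0  0  0  2 15 19 20 19 21 20 
[... 234 characters left out ...]
 0  0  0  0  0  0  0  0  0]
 [ 0  0  0  0  0  0  0  0  0  0  0  0  0  0  0]
 [ 0  0  0  0  0  0  0  0  0  0  0  0  0  0  0]
 [ 0  0  0  0  0  0  0  0  0  0  0  0  0  0  0]
 [ 0  0  0  0  0  0  0  0  0  0  0  0  0  0  0]
 [ 0  0  0  0  0  1  0  2  1  0  0  0  0  0  0]
 [ 0  0  0  0  3  6  5  7  6  6  5  0  0  0  0]
 [ 0  0  0  5  8  7  9 10  9  9  8  4  0  0  0]
 [ 0  0  0  6  8  8  8  9  9  8  5  6  0  0  0]
 [ 0  0  0  3  7  8  8  8  8  7  7  2  0  0  0]
 [ 0  0  0  1  2  4  5  5  4  3  1  0  0  0  0]
 [ 0  0  0  0  3  3  5  2  3  2  0  0  0  0  0]
 [ 0  0  0  1  2  4  3  3  3  2  0  0  0  0  0]
 [ 0  0  0  1  4  5  3  4  1  2  0  0  0  0  0]
 [ 1  2  2  2  2  2  4  5  1  2  0  0  0  2  3]]
```

```bash
cat >>m2.py <<'E'
E
python3 - <<'E'
from h import *
import h
t=cam("top");s=cam("side")
I=t["img"].astype(float)
rb=np.clip(I[...,2]-I[...,0]-10,0,20)[211:229,343:364];yy,xx=np.mgrid[211:229,343:364]
c=np.array([(rb*xx).sum(),(rb*yy).sum()])/rb.sum();print("cap px",c,rb.sum()/20)
J=s["img"].astype(float);r2=np.clip(J[...,2]-J[...,0]-18,0,8)[168:179,346:361];yy,xx=np.mgrid[168:179,346:361]
c2=np.array([(r2*xx).sum(),(r2*yy).sum()])/r2.sum();print(c2)
print("cap top at z.148",atz("top",c,.148)); print(tri(c2,c))
def draw(n,parts,p,k,off):
    x,y,z,yaw=p;cc,ss=np.cos(yaw),np.sin(yaw);R=np.array([[cc,-ss,0],[ss,cc,0],[0,0,1]])
    for b in parts:
        q=(proj(n,b@R.T+[x,y,z])-off+.5)*k-.5
        for i in range(8):
            for j in range(i):
                if bin(i^j).count("1")==1: cv2.line(out[n],tuple(np.int32(q[i])),tuple(np.int32(q[j])),(0,0,255),1)
out={"top":cv2.resize(t["img"][180:260,400:465],(390,480),interpolation=cv2.INTER_CUBIC),"side":cv2.resize(s["img"][145:195,340:405],(390,300),interpolation=cv2.INTER_CUBIC)}
P=[.4608,-.3418,.006,np.radians(190.5)]
draw("top",SC,P,6,[400,180]);draw("side",SC,P,6,[340,145])
st=cv2.resize(t["img"][195:245,325:375],(300,300),interpolation=cv2.INTER_CUBIC);o2=out;
a=out["top"].copy();b=out["side"].copy();out["top"]=st
draw("top",[box(-45,45,-45,45,0,8),box(-30,30,-30,30,8,46),box(-45,-40,-40,40,8,95)],[.4734,-.0392,0,-.2289],6,[325,195])
f=np.zeros((600,790,3),np.uint8);f[:480,:390]=a;f[:300,395:785]=b;f[300:,395:695]=out["top"];cv2.imwrite("pics/ov.png",f)
E
```

```text
cap px [352.77583466 219.72019078] 62.9
[353.00719424 175.08273381]
cap top at z.148 [ 0.4728619  -0.03910898  0.148     ]
(array([ 0.4742, -0.0392,  0.1434]), array([ 0.37,  0.02, -0.09, -0.39]))
```

View pics/ov.png

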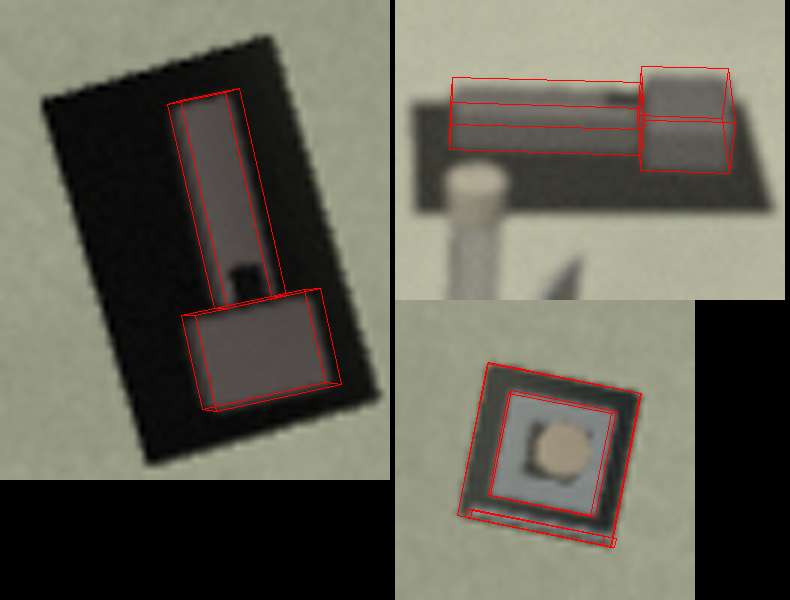

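The model overlays match to within about 0.7 px. The scanner sits about 2 mm further toward +y than the fit. The stand and tube agree with each other, and the hole pitch comes out at 99.75 mm. Moving now.

{"name": "carry_out", "arguments": {"rows": "28 -48 0 3; 28 -48 0 3; 28 -48 0 3; 28 -48 0 3; 28 -48 0 3; 28 -48 0 3; 28 -48 0 3; 28 -48 0 3; 28 -48 0 3; 28 -48 0 3", "claw": 62, "force": 40}}

```text
t: 4.2
eef_pos: [0.5141, 0.1519, 0.2317]
tool_rot: [0.0, -0.086, 0.996, 0.0]
contact_force: [0.5, 1.4, 0.2]
gripper_width: 0.73
grasp_force: 0.0
```

{"name": "carry_out", "arguments": {"rows": "-4 -49 0 0; -4 -49 0 0; -4 -49 0 0; -4 -49 0 0; -4 -49 0 0; -4 -49 0 0; -4 -49 0 0; -4 -49 0 0; -4 -49 -10 0; -4 -49 -20 0"}}

```text
t: 5.45
eef_pos: [0.4739, -0.3384, 0.202]
tool_rot: [0.001, -0.086, 0.996, -0.001]
contact_force: [0.7, -0.2, 0.6]
gripper_width: 0.724
grasp_force: 0.0
```

{"name": "carry_out", "arguments": {"rows": "0 0 0 0; 0 0 0 0"}}

```text
t: 5.7
eef_pos: [0.4734, -0.336, 0.2012]
tool_rot: [-0.0, -0.085, 0.996, 0.0]
contact_force: [0.3, -0.2, 0.4]
gripper_width: 0.728
grasp_force: 0.0
```

{"name": "carry_out", "arguments": {"rows": "-5 -2 -20 0.7; 0 0 -40 0; 0 0 -40 0; 0 0 -40 0; 0 0 -25 0; 0 0 -15 0; 0 0 -10 0; 0 0 0 0; 0 0 0 0"}}

```text
t: 6.82
eef_pos: [0.4689, -0.3389, 0.0122]
tool_rot: [0.001, -0.091, 0.996, -0.0]
contact_force: [0.7, -0.4, 0.2]
gripper_width: 0.727
grasp_force: 0.0
```

{"name": "carry_out", "arguments": {"rows": "0 0 0 0; 0 0 0 0; 0 0 0 0; 0 0 0 0; 0 0 0 0; 0 0 0 0; 0 0 0 0", "claw": 20, "force": 45}}

```text
t: 7.7
eef_pos: [0.4687, -0.339, 0.012]
tool_rot: [0.001, -0.091, 0.996, -0.0]
contact_force: [-1.6, -0.3, 6.4]
gripper_width: 0.386
grasp_force: 46.7
```

{"name": "carry_out", "arguments": {"rows": "0 0 5 0; 0 0 10 0; 0 0 20 0; 0 0 25 0; 0 0 25 0; 0 0 20 0; 0 0 10 0"}}

```text
t: 8.57
eef_pos: [0.4688, -0.339, 0.1285]
tool_rot: [0.001, -0.091, 0.996, -0.001]
contact_force: [-0.1, -0.3, -1.5]
gripper_width: 0.39
grasp_force: 45.8
```

{"name": "carry_out", "arguments": {"rows": "12 16 0 -1.5; 20 28 0 -2.5; 20 28 0 -2.6; 22 30 0 -2.6; 22 30 0 -2.6; 22 30 0 -2.6; 20 28 0 -2.6; 20 28 0 -2.6; 16 24 0 -2; 12 17 0 -1.6"}}

```text
t: 9.82
eef_pos: [0.6546, -0.0776, 0.1262]
tool_rot: [-0.0, 0.11, 0.994, 0.0]
contact_force: [-0.3, -0.7, -1.4]
gripper_width: 0.388
grasp_force: 45.7
```

{"name": "carry_out", "arguments": {"rows": "0 0 -10 0; 0 0 -15 0; 0 0 -15 0; 0 0 -9 0; 0 0 -4 0; 0 0 0 0; 0 0 0 0"}}

```text
t: 10.7
eef_pos: [0.6546, -0.0797, 0.0738]
tool_rot: [0.0, 0.111, 0.994, 0.0]
contact_force: [0.6, 0.5, -1.0]
gripper_width: 0.392
grasp_force: 45.7
```

```bash
python3 - <<'E'
from h import *
t=cam("top");s=cam("side")
o=get_obs();print(o["eef_pos"],o["tool_rot"])
for n in("scanner_window","label","tube_cap"):
    a=place_of("side",n);b=place_of("top",n)
    print(n,[(d["centre"],round(d["confidence"],2)) for d in a[:2]],[(d["centre"],round(d["confidence"],2)) for d in b[:2]])
    if a and b: print(tri(a[0]["centre"],b[0]["centre"]))
cv2.imwrite("pics/r1.png",np.vstack([cv2.resize(t["img"][155:245,315:425],(440,360)),cv2.resize(s["img"][150:210,280:390],(440,240))]))
E
```

```text
[ 0.6545951  -0.07956119  0.07383261] [4.52619348e-04 1.10686731e-01 9.93855240e-01 6.38016435e-05]
scanner_window [([327.6, 183.7], 0.69), ([372.6, 173.3], 0.43)] []
label [([351.2, 187.0], 0.51)] []
tube_cap [([353.1, 177.7], 0.54)] []
```

View pics/r1.png

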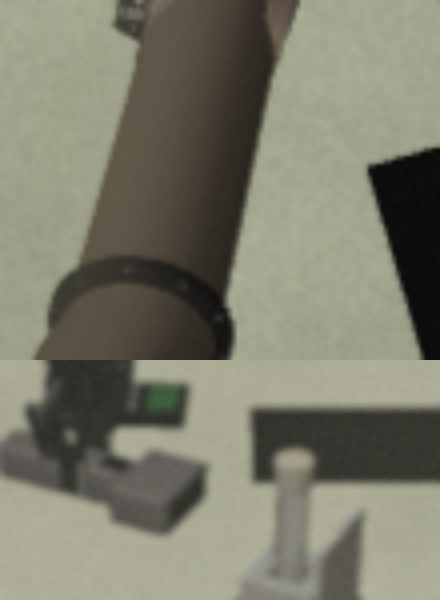

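Side view: the scanner is held level and points at the tube, with its window near (328,184). The arm blocks the top view. I'll check the held pose by overlaying the expected pose.

```bash
python3 - <<'E'
from h import *
s=cam("side")
g=s["img"].mean(2)
yaw=np.radians(167.4)
p=[.6546+.008*np.cos(yaw),-.0797+.008*np.sin(yaw),.0675,yaw]
c,ss=np.cos(yaw),np.sin(yaw);R=np.array([[c,-ss,0],[ss,c,0],[0,0,1]])
out=cv2.resize(s["img"][155:205,275:375],(800,400),interpolation=cv2.INTER_CUBIC)
for b in SC:
    q=(proj("side",b@R.T+p[:3])-[275,155]+.5)*8
    for i in range(8):
        for j in range(i):
            if bin(i^j).count("1")==1: cv2.line(out,tuple(np.int32(q[i])),tuple(np.int32(q[j])),(0,0,255),1)
w=np.array([.085,0,.018])@R.T+p[:3];print("window",w,proj("side",w))
lab=np.array([.473+.0127,-.039-.0028,.085]);print(lab,proj("side",lab))
for P in(w,lab,w-[.08*-c,.08*-ss,0]): cv2.circle(out,tuple(np.int32((proj("side",P)[0]-[275,155]+.5)*8)),4,(0,255,0),-1)
cv2.imwrite("pics/r2.png",out)
E
```

```text
window [ 0.56383974 -0.05941268  0.0855    ] [[326.61822338 184.21120296]]
[ 0.4857 -0.0418  0.085 ] [[349.35765947 190.5036579 ]]
```

View pics/r2.png

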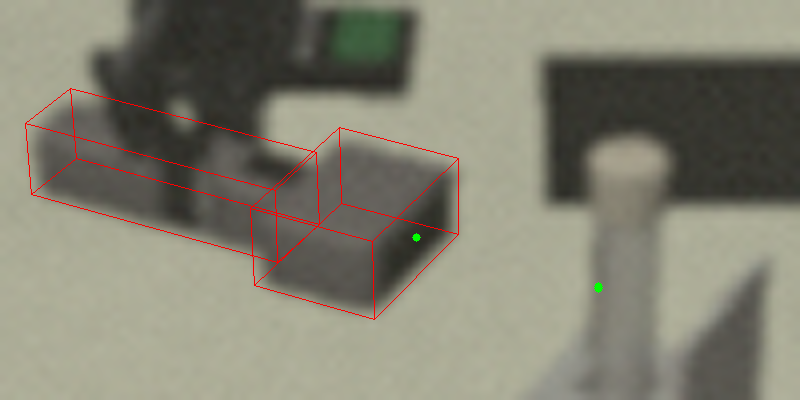

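The overlay matches to within about 1 px and shows no tilt. Holding steady for 2.5 s.

{"name": "carry_out", "arguments": {"rows": "0 0 0 0; 0 0 0 0; 0 0 0 0; 0 0 0 0; 0 0 0 0; 0 0 0 0; 0 0 0 0; 0 0 0 0; 0 0 0 0; 0 0 0 0"}}

```text
t: 12.4
eef_pos: [0.6542, -0.0796, 0.0733]
tool_rot: [-0.0, 0.111, 0.994, 0.0]
contact_force: [0.4, -0.2, -1.0]
gripper_width: 0.391
grasp_force: 45.7
```

{"name": "carry_out", "arguments": {"rows": "0 0 0 0; 0 0 0 0; 0 0 0 0; 0 0 0 0; 0 0 0 0; 0 0 0 0; 0 0 0 0; 0 0 0 0; 0 0 0 0; 0 0 0 0"}}

```text
t: 13.65
eef_pos: [0.6542, -0.0796, 0.0733]
tool_rot: [0.0, 0.111, 0.994, -0.0]
contact_force: [0.2, -1.2, -0.0]
gripper_width: 0.389
grasp_force: 45.7
```

{"name": "carry_out", "arguments": {"rows": "0 0 10 0; 0 0 15 0; 0 0 15 0; 0 0 9 0; 0 0 4 0; 0 0 0 0"}}

```text
t: 14.4
eef_pos: [0.6542, -0.0795, 0.1265]
tool_rot: [0.0, 0.111, 0.994, 0.0]
contact_force: [0.6, -0.5, -1.5]
gripper_width: 0.392
grasp_force: 45.7
```

{"name": "carry_out", "arguments": {"rows": "-12 -17 0 1.6; -16 -24 0 2; -20 -28 0 2.6; -20 -28 0 2.6; -22 -30 0 2.6; -22 -30 0 2.6; -22 -30 0 2.6; -20 -28 0 2.6; -20 -28 0 2.5; -12 -16 0 1.5"}}

```text
t: 15.65
eef_pos: [0.4663, -0.3402, 0.1259]
tool_rot: [-0.001, -0.091, 0.996, -0.0]
contact_force: [0.2, 0.4, -1.5]
gripper_width: 0.39
grasp_force: 45.7
```

{"name": "carry_out", "arguments": {"rows": "0 0 -10 0; 0 0 -25 0; 0 0 -25 0; 0 0 -20 0; 0 0 -15 0; 0 0 -8 0; 0 0 -4 0; 0 0 0 0; 0 0 0 0"}}

```text
t: 16.77
eef_pos: [0.4686, -0.3389, 0.0199]
tool_rot: [0.0, -0.091, 0.996, -0.0]
contact_force: [0.5, 1.0, -0.9]
gripper_width: 0.389
grasp_force: 45.7
```

Lower the last 8 mm slowly.

{"name": "carry_out", "arguments": {"rows": "0 0 -2 0; 0 0 -2 0; 0 0 -1 0; 0 0 -1 0; 0 0 -1 0; 0 0 0 0; 0 0 0 0"}}

```text
t: 17.65
eef_pos: [0.4682, -0.3386, 0.0123]
tool_rot: [-0.0, -0.091, 0.996, -0.0]
contact_force: [-0.9, 0.4, -0.4]
gripper_width: 0.39
grasp_force: 45.7
```

{"name": "carry_out", "arguments": {"rows": "0 0 -0.7 0; 0 0 0 0; 0 0 0 0"}}

```text
t: 18.02
eef_pos: [0.4683, -0.3386, 0.0121]
tool_rot: [0.0, -0.091, 0.996, 0.0]
contact_force: [-1.9, 1.2, 5.3]
gripper_width: 0.39
grasp_force: 46.4
```

{"name": "carry_out", "arguments": {"rows": "0 0 0 0; 0 0 0 0; 0 0 0 0; 0 0 0 0", "claw": 56, "force": 20}}

```text
t: 18.52
eef_pos: [0.4682, -0.3386, 0.0115]
tool_rot: [-0.0, -0.091, 0.996, 0.0]
contact_force: [-0.2, 0.5, 0.0]
gripper_width: 0.658
grasp_force: 0.0
```

{"name": "carry_out", "arguments": {"rows": "0 0 5 0; 0 0 15 0; 0 0 35 0; 0 0 45 0; 0 0 45 0; 0 0 40 0; 0 0 10 0; 0 0 0 0"}}

```text
t: 19.52
eef_pos: [0.4684, -0.3386, 0.2074]
tool_rot: [0.001, -0.091, 0.996, -0.0]
contact_force: [-0.0, 0.3, -0.4]
gripper_width: 0.657
grasp_force: 0.0
```

{"name": "carry_out", "arguments": {"rows": "0 15 0 -0.6; 0.5 35 0 -0.6; 0.5 40 0 -0.6; 0.6 40 0 -0.6; 0.6 40 0 -0.6; 0.6 40 0 -0.6; 0.6 40 0 -0.6; 0.6 35 0 0; 0.6 14.6 0 0; 0 0 0 0"}}

```text
t: 20.78
eef_pos: [0.4724, -0.0387, 0.2059]
tool_rot: [-0.001, -0.056, 0.998, -0.0]
contact_force: [0.8, 0.4, -0.4]
gripper_width: 0.655
grasp_force: 0.0
```

{"name": "carry_out", "arguments": {"rows": "0 0 -25 0; 0 0 -30 0; 0 0 -20 0; 0 0 -10 0; 0 0 -5 0; 0 0 0 0; 0 0 0 0"}}

```text
t: 21.65
eef_pos: [0.4733, -0.0391, 0.1172]
tool_rot: [0.001, -0.055, 0.998, 0.0]
contact_force: [-0.0, 0.3, 0.6]
gripper_width: 0.657
grasp_force: 0.0
```

```bash
python3 - <<'E'
from h import *
s=cam("side");t=cam("top");o=get_obs();print(o["eef_pos"],o["tool_rot"],o["contact_force"])
print([proj("side",o["eef_pos"]),proj("side",[.4735,-.039,.136])])
cv2.imwrite("pics/g1.png",np.hstack([cv2.resize(s["img"][145:215,320:390],(420,420),interpolation=cv2.INTER_CUBIC),cv2.resize(t["img"][180:260,400:463],(331,420),interpolation=cv2.INTER_CUBIC)]))
E
```

```text
[ 0.47326527 -0.03891255  0.11716451] [ 5.75605676e-04 -5.48919030e-02  9.98492135e-01  6.90207457e-05] [ 0.00309758  0.36061333 -0.65112662]
[array([[353.40048814, 182.63311966]]), array([[353.5190827 , 177.27197186]])]
```

View pics/g1.png

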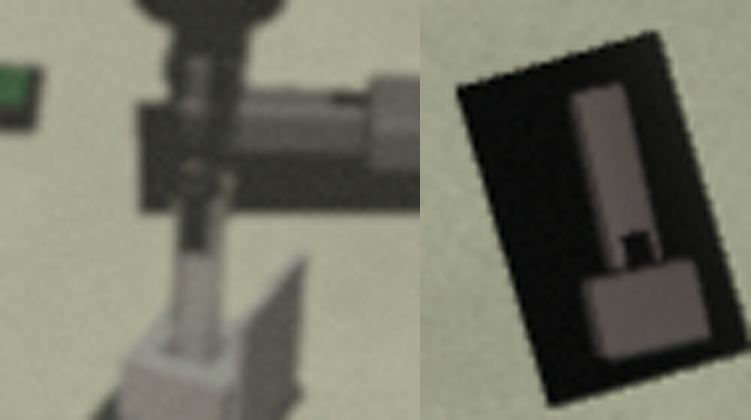

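The scanner lies flat on its mat, as it did at the start. The fingers straddle the cap, so I close them.

{"name": "carry_out", "arguments": {"rows": "0 0 0 0; 0 0 0 0; 0 0 0 0; 0 0 0 0; 0 0 0 0; 0 0 0 0", "claw": 15, "force": 30}}

```text
t: 22.5
eef_pos: [0.4732, -0.0389, 0.1169]
tool_rot: [0.0, -0.055, 0.998, 0.0]
contact_force: [-0.8, 0.1, 5.4]
gripper_width: 0.346
grasp_force: 29.8
```

{"name": "carry_out", "arguments": {"rows": "0 0 5 0; 0 0 10 0; 0 0 20 0; 0 0 25 0; 0 0 25 0; 0 0 15 0; 0 0 0 0"}}

```text
t: 23.38
eef_pos: [0.4734, -0.0389, 0.2175]
tool_rot: [0.001, -0.055, 0.998, 0.0]
contact_force: [-0.2, 0.3, -0.5]
gripper_width: 0.34
grasp_force: 29.7
```

{"name": "carry_out", "arguments": {"rows": "2 15 10 0; 4 35 10 0; 5 45 0 0; 5 45 0 0; 5 45 0 0; 5 45 0 0; 5 45 0 0; 5 45 0 0; 5 35 0 0; 2.6 18 0 0"}}

```text
t: 24.62
eef_pos: [0.5155, 0.3358, 0.235]
tool_rot: [-0.001, -0.056, 0.998, -0.0]
contact_force: [0.6, 0.5, -1.1]
gripper_width: 0.34
grasp_force: 29.7
```

{"name": "carry_out", "arguments": {"rows": "0 0 0 0; 0 0 -15 0; 0 0 -20 0; 0 0 -15 0; 0 0 0 0; 0 0 0 0; 0 0 0 0"}}

```text
t: 25.5
eef_pos: [0.5169, 0.3342, 0.1874]
tool_rot: [0.001, -0.055, 0.999, 0.0]
contact_force: [0.7, -0.1, -0.2]
gripper_width: 0.342
grasp_force: 29.7
```

```bash
python3 - <<'E'
from h import *
s=cam("side");t=cam("top");o=get_obs();print(o["eef_pos"],o["tool_rot"],o["contact_force"])
e=o["eef_pos"];out=cv2.resize(s["img"][220:310,270:370],(600,540),interpolation=cv2.INTER_CUBIC)
foot=np.array([e[0],e[1],e[2]-.109]);m=np.array([.517,.3345,.054])
for P,c in((foot,(0,0,255)),(m,(0,255,0)),(e,(255,0,0))): cv2.circle(out,tuple(np.int32((proj("side",P)[0]-[270,220]+.5)*6)),3,c,-1)
cv2.imwrite("pics/h1.png",out)
E
```

```text
[0.51672065 0.33431545 0.18726144] [ 4.53551209e-04 -5.48506133e-02  9.98494403e-01  3.63729428e-04] [ 0.29803767 -0.214049   -0.36827064]
```

View pics/h1.png

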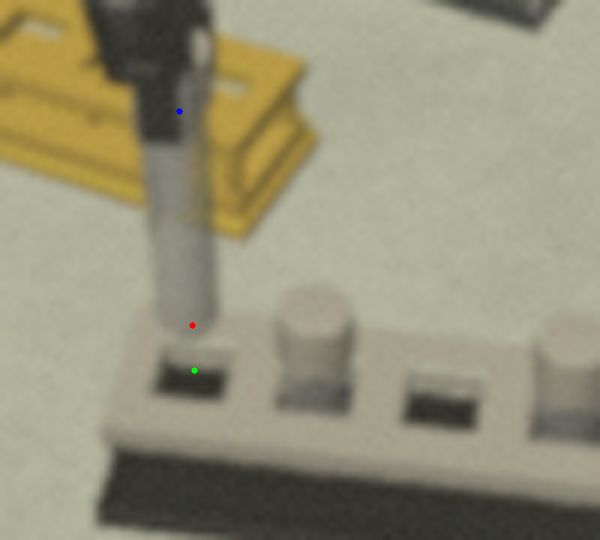

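The tube hangs over hole 3, with its foot at crop (187,328) and the mouth at (196,371). I measure the offset precisely before inserting.

```bash
python3 - <<'E'
from h import *
import h
s=cam("side");g=s["img"].mean(2);e=get_obs()["eef_pos"]
def edges(row,c0,c1):
    p=g[row-1:row+2,c0:c1].mean(0);d=np.diff(p);x=np.arange(c0,c1-1)+.5
    k=len(d)//2
    cl=np.clip(-d[:k],0,None)**2;cr=np.clip(d[k:],0,None)**2
    return (cl*x[:k]).sum()/cl.sum(),(cr*x[k:]).sum()/cr.sum()
for row in(258,262,266,270):
    l,r=edges(row,289,313)
    # axis pixel at that row
    z=np.linspace(e[2]-.109,e[2],200);q=proj("side",np.c_[np.full(200,e[0]),np.full(200,e[1]),z]);ax=np.interp(-row,-q[::-1,1] if q[0,1]<q[-1,1] else -q[:,1],q[:,0])
    print(row,round(l,2),round(r,2),"mid",round((l+r)/2,2),"pred axis",ax.round(2))
print(g[258:272:4,288:314].astype(int));print(g[276:290:2,290:318].astype(int))
c=np.array([[a,b,.0145*0] for a,b in((-1,-1),(-1,1),(1,1),(1,-1))])*.0145
ya=np.radians(6.35);R=np.array([[np.cos(ya),-np.sin(ya),0],[np.sin(ya),np.cos(ya),0],[0,0,1]])
print(proj("side",c@R.T+[.5169,.3341,.054]).round(1))
E
```

```text
258 294.54 308.16 mid 301.35 pred axis 300.74
262 295.0 305.76 mid 300.38 pred axis 300.98
266 295.12 305.93 mid 300.53 pred axis 301.23
270 295.17 306.2 mid 300.68 pred axis 301.48
[[164 167 167 167 167 166 156 140 134 140 138 138 134 129 122 112 106 111
  123 128 129 128 120 118 138 161]
 [170 166 168 168 166 167 160 151 142 138 140 140 135 131 125 121 114 126
  149 164 169 169 170 170 170 172]
 [167 167 168 169 170 168 169 154 143 137 139 137 134 132 128 122 119 120
  145 165 171 170 169 169 167 169]
 [168 167 170 166 167 162 162 155 142 141 137 137 137 130 125 121 116 117
  137 160 168 171 168 168 170 170]]
[[166 162 156 155 157 157 155 151 152 142 137 137 136 144 151 157 160 159
  156 157 157 156 155 156 154 145 131 125]
 [163 159 157 155 157 155 138 127 129 137 134 140 141 141 144 143 143 146
  147 151 156 155 156 155 154 144 131 125]
 [159 156 155 155 155 146 122  98  95 112 123 122 122 133 137 131 126 132
  140 149 156 154 155 156 157 153 146 133]
 [159 155 156 157 152 132 102  66  52  56  55  55  55  58  64  62  70  95
  128 149 156 157 153 156 156 152 144 129]
 [154 156 155 154 142 114  83  55  52  49  55  49  48  53  45  47  65 101
  140 153 154 157 153 157 154 147 126 120]
 [157 157 154 154 150 143 139 129 123 121 116 107  99  98  94  91 102 130
  149 157 157 153 155 155 153 135 107 100]
 [156 155 154 155 156 157 157 157 155 156 155 156 156 156 152 155 157 152
  156 154 155 153 154 157 153 145 133 125]]
[[309.2 277.4]
 [306.8 286.2]
 [294.8 284.8]
 [297.5 276.1]]
```

The tube sits about 0.7 px (about 1.5 mm) toward +x of the hole axis, so I correct x and descend slowly.

{"name": "carry_out", "arguments": {"rows": "-1.5 0 0 0; 0 0 -8 0; 0 0 -8 0; 0 0 -4 0; 0 0 -4 0; 0 0 -4 0; 0 0 -4 0; 0 0 0 0; 0 0 0 0"}}

```text
t: 26.78
eef_pos: [0.515, 0.3341, 0.1547]
tool_rot: [0.0, -0.055, 0.998, 0.0]
contact_force: [0.1, 0.3, -0.8]
gripper_width: 0.34
grasp_force: 29.7
```

{"name": "carry_out", "arguments": {"rows": "0 0 -5 0; 0 0 -6 0; 0 0 -6 0; 0 0 -6 0; 0 0 -4 0; 0 0 -3 0; 0 0 0 0; 0 0 0 0"}}

```text
t: 27.78
eef_pos: [0.515, 0.3341, 0.1248]
tool_rot: [0.0, -0.055, 0.998, 0.0]
contact_force: [1.0, -0.9, -0.5]
gripper_width: 0.343
grasp_force: 29.7
```

{"name": "carry_out", "arguments": {"rows": "0 0 -2 0; 0 0 -1 0; 0 0 -1 0; 0 0 -0.7 0; 0 0 0 0; 0 0 0 0"}}

```text
t: 28.52
eef_pos: [0.515, 0.3341, 0.1199]
tool_rot: [0.0, -0.055, 0.998, 0.0]
contact_force: [0.2, -0.9, -0.7]
gripper_width: 0.346
grasp_force: 29.7
```

{"name": "carry_out", "arguments": {"rows": "0 0 -0.6 0; 0 0 -0.6 0; 0 0 0 0; 0 0 0 0"}}

```text
t: 29.02
eef_pos: [0.5152, 0.3341, 0.119]
tool_rot: [0.0, -0.055, 0.998, 0.0]
contact_force: [0.3, -0.4, 3.5]
gripper_width: 0.344
grasp_force: 30.0
```

Floor contact is at the expected height (TCP 0.119). Releasing and rising.

{"name": "carry_out", "arguments": {"rows": "0 0 0 0; 0 0 0 0; 0 0 0 0; 0 0 0 0", "claw": 56, "force": 20}}

```text
t: 29.52
eef_pos: [0.5149, 0.334, 0.1186]
tool_rot: [-0.0, -0.055, 0.998, -0.0]
contact_force: [-0.7, 0.4, 0.9]
gripper_width: 0.656
grasp_force: 0.0
```

{"name": "carry_out", "arguments": {"rows": "0 0 5 0; 0 0 15 0; 0 0 30 0; 0 0 40 0; 0 0 30 0; 0 0 0 0; -10 50 0 0; -20 55 0 0; -20 55 0 0; -20 55 0 0"}}

```text
t: 30.78
eef_pos: [0.444, 0.5503, 0.2383]
tool_rot: [-0.0, -0.055, 0.999, -0.0]
contact_force: [0.6, -0.2, -0.5]
gripper_width: 0.653
grasp_force: 0.0
```

{"name": "carry_out", "arguments": {"rows": "-20 55 0 0; -20 55 0 0; 0 0 0 0; 0 0 0 0; 0 0 0 0; 0 0 0 0; 0 0 0 0; 0 0 0 0"}}

```text
t: 31.78
eef_pos: [0.4052, 0.6588, 0.2389]
tool_rot: [0.0, -0.055, 0.999, 0.0]
contact_force: [-0.3, 0.3, -0.2]
gripper_width: 0.655
grasp_force: 0.0
```

```bash
python3 - <<'E'
from h import *
s=cam("side");t=cam("top");print(get_obs()["t"],get_obs()["eef_pos"])
cv2.imwrite("pics/f1.png",np.hstack([cv2.resize(s["img"][130:330,200:420],(440,400)),cv2.resize(t["img"][140:270,220:340],(360,390)) if 0 else cv2.resize(t["img"][140:270,220:337],(360,400))]))
E
```

```text
31.875 [0.40494379 0.65898583 0.23878002]
```

View pics/f1.png

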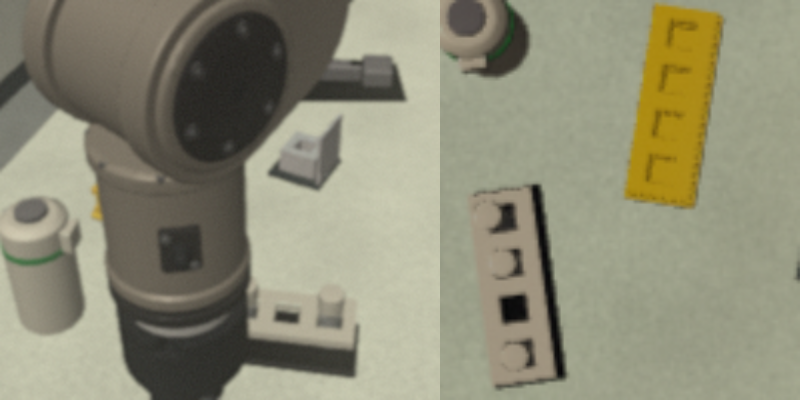

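```bash
python3 - <<'E'
from h import *
t=cam("top");I=t["img"].astype(float)
p=proj("top",[.516,.334,.150])[0];print(p,proj("top",[.516,.334,.054])[0])
x,y=np.int32(p);print(I[y-7:y+8,x-8:x+12].mean(2).astype(int))
E
```

```text
[234.85585101 209.54803687] [239.72847132 210.67326593]
[[151 151 150 154 150 132 110 112  99 117 114  95 101 127 146 145 145 145
  145 145]
 [153 151 149 150 137 101 126 144 145 145 146 144 146 145 146 146 146 145
  146 145]
 [152 152 153 145 146 147 145 142 139 145 141 140 145 146 145 145 144 145
  144 145]
 [155 154 152 148 145 144 140 139 126 143 137 120 134 137 135 132 130 133
  142 145]
 [158 153 153 148 143 133 128 146 146 145 140 121 101  97  86  59  51  68
  120 145]
 [155 154 152 149 139 127 151 146 145 144 144 143 129  64  32  14  13  39
   96 145]
 [155 156 153 149 141 138 147 147 145 144 143 142 136 100  37  22  22  48
  100 146]
 [154 157 154 150 149 150 149 147 146 147 145 144 142 126  40  42  33  47
  102 145]
 [154 153 152 151 148 156 146 146 146 144 144 144 142 123  42  42  39  49
   89 146]
 [154 151 149 149 147 154 147 147 146 146 145 144 137 101  44  35  35  36
   77 145]
 [151 148 150 150 145 150 148 147 146 146 145 142 123  70  43  36  37  36
   74 140]
 [151 151 153 151 147 146 148 146 141 137 134 124  73  44  39  39  38  37
   61 122]
 [148 151 153 153 149 145 146 142 131 121  89  64  35  47  48  53  64  70
   82 122]
 [150 150 153 155 148 145 144 146 144 138  99  68  77  91  99 105 123 136
  141 147]
 [150 151 152 152 148 146 147 145 146 142 133 142 146 144 144 145 145 145
  146 146]]
```

```bash
python3 -c "
from station import *
print(hand_in())"
```

```text
the job is handed in; nothing more can be done
None
```

I held the scanner about 8 cm from the label for over 2 s, laid it back flat on its mat, set the tall tube upright and fully down in rack hole 3, and handed the job in. I aimed along the stand's axis because the cameras couldn't show the label's exact angle, so the aim may be up to 10° off square.

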